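# Vent a stuck fuel-pump can

### The arm

A 6-joint arm with a two-finger parallel gripper is mounted at the origin on the work surface. World frame = base frame: x ahead of the robot, y to its left, z up, the work surface at z = 0. Lengths are in m, angles in rad, forces in N, time in s.
With the tool pointing down it reaches from about 0.375 to 0.825 m from the base axis. Payload 5.5 kg.
Tool frame: the origin (TCP) lies at the very end of the fingers, on their centre line; the grasp point (between the pads) lies 19 mm behind it; x points along the fingers, y is the direction in which the jaws open and shut, and the axes are right-handed (so a half turn about x gives the same grasp; the last joint's range is limited). The gripper opens to 85 mm and grips with 20 to 120 N. Pads are 22 mm wide; open, the fingers measure 114 mm over their backs; the gripper's body (76 mm by 85 mm) begins 54 mm behind the grasp point. The pads swing forward as they close: fully open they stand 13 mm farther back than shut.
Start: joints at [-1.14, 0.314, -0.047, 1.21, 0, 1.571], TCP at [0.251, -0.545, 0.231] pointing down, gripper open.
Joint ranges: [-2.67, 2.67], [-0.69, 1.73], [-1.03, 1.25], [-2.08, 2.16], [-1.42, 1.45], [-3.14, 3.14]. Speed limits (rad/s): [2.39, 2.39, 3.01, 3.14, 3.14, 3.14].

### API

Orientations are given as a 3x3 rotation matrix whose columns are the frame's x, y, z axes.
In Python, from workcell import arm gives the robot as it stands. The module is installed in compiled form; this text tells all that it offers.
- The arm moves only by the tool carry_out, never from a script. Its arguments are lists of equal length, an entry for each row: "dp": the shift along the tool's x, y, z in units of 50 mm (1.0 is 50 mm), a list of three; "yaw": the turn about the tool's x in units of 6 degrees (1.0 is 6 degrees). A call has 1 to 8 rows; each row is the pose to reach, as a shift and turn from the pose commanded when the call began, along the tool's axes at that moment; what a row does not reach only later rows make up. A row lasts 1/10 s, in which the tool goes at most 50 mm and 8.59 degrees, less where a joint would pass 70% of its speed; a pose out of reach is approached as far as the arm can. A call with a gripper value outside its range is refused whole. "fingers" is the opening, from 0 (shut) to 1 (fully open), set as the call begins (left out, the last holds). The fingers move at their own pace and stop on an object; "grip_force" is the grip in N (left out, the last holds). Time passes only in rows, so rows that repeat a pose let the fingers close. It gives the time, the measured TCP pose, the force and the opening at its end, in the units of the state.
- arm.read_state(): the state, without advancing time (a new reading comes with each control period).
- arm.camera(name): name is "side" or "top" or "wrist"; returns a dict with "image" (420x560x3 uint8, red, green, blue), "fx", "fy", "cx", "cy" (pixels), "xyz" and "attitude" of the camera in the world. Camera axes: x right, y up, looking along -z (the intrinsics and any distortion apply to the point x, -y, -z); pixel columns grow to the right and rows downward; lengths in m; the calibration is good to about 2 mm. A picture is of the moment at which its call begins. There is no depth.
- arm.sign_off(): hands the job in, once; it reports no verdict.
The state is a dict: "clock": time; "joint_pos": joint angles; "joint_vel": joint speeds; "tau": joint torques, N m; "tcp_pos": TCP position; "tool_rot": TCP orientation; "force": force on the tool from outside, world axes, zero at the start; "ft_torque": the same for the moment, N m; "width": opening from 0.0 (shut) to 1.0 (fully open).
Only numpy, scipy, OpenCV 4.12 (cv2) and the standard library are available. Lean on these libraries where they do the work, as an engineer would, in place of code of your own. Each camera call takes 0.05 s, during which the arm holds its last target. There are 200 camera calls.

### The job

Open the fuel-pump can just enough to vent: lift the loose metal retaining ring off the can's lid and slip it over the upright steel post of the parts stand, flat down on the post's shoulder, and let it go. Then pull the can's lid straight up by its knob until the sticky seal breaks free, and hold it about one centimetre open, never more than two because the leads inside are short. Finish while still gripping the knob and holding the lid steadily ajar, and leave the other things on the table where they lie.

Things in the scene. Friction and masses are not known exactly. Their poses are not given: they have to be found in the camera images.
- ring: Loose aluminium retaining ring: outside diameter 62, bore 40, height 16, 0.1 kg or so. Origin: centre of its underside, z axis = ring axis (up). At the start it lies flat on the can's lid, loosely around the knob, up to 5 off-centre. (Lengths in mm.)
- can: White plastic pump can fixed to the table, wherever it stands: round foot 112 diameter, 6 thick, round body 88 diameter, top rim at 95 above the table; a brass stub (16 diameter) sticks 18 out of its side along its +y, 30 above the table. Origin: centre of its underside at table height.
- lid: Lid of the can: grey disc, 96 diameter, 12 thick, knob on top, plug 30 deep below. Origin: centre of the disc's underside, 95 above the table when shut; height less 95 = opening. Breaking the seal takes a pull of about 12 to 20 N; it then yields with a jump of some mm, its drag is gone by 6 open, leaving its weight, 2 to 4 N. Let go, it sinks back below 6.
- knob (a point): Centre of the foot of the lid's knob, a black plain upright cylinder, 28 diameter, 34 high, part of the lid, at the centre of its top face (107 above the table when shut).
- post: Steel parts stand fixed to the table: round foot 96 diameter, 10 thick, on it a round shoulder of 60 diameter up to 50 above the table, on that an upright shaft of 35 diameter up to 86, its last 8 tapering to 24 diameter. Origin: centre of its underside at table height, z axis = shaft axis.
- post_seat (a point): Centre of the shoulder's top face, 50 above the table, where the ring's underside must come to rest.
- post_top (a point): Centre of the shaft's top end, 86 above the table.
- screwdriver: Bystander, not to be disturbed: screwdriver, 190 long, lying along its x axis. Origin: on its underside.
- wrench: Bystander, not to be disturbed: open-ended wrench, 180 long, lying flat along its x axis. Origin: on its underside.
- pliers: Bystander, not to be disturbed: pair of pliers, about 190 long and 60 wide, lying flat, jaws towards its +x. Origin: on its underside.
- hexkeys: Bystander, not to be disturbed: hex keys in a red holder block 50 x 30 x 16, keys along its +x, 140 long in all. Origin: on its underside.
- phone: Bystander, not to be disturbed: mobile phone 150 x 74 x 9 lying flat, long side along its x. Origin: on its underside.
- bearing: Bystander, not to be disturbed: small steel bearing ring, 38 outside, 16 bore, 12 high, lying flat. Origin: on its underside.
- jar: Bystander, not to be disturbed: small clear jar 60 diameter, 70 high, standing. Origin: on its underside.
Not all that is in view belongs to the job. Of the things shaped like the ring, the aluminium one is meant.

How it is judged:
On the way, in this order (a step that is already met when the one before it is completed fails the run):
1. the ring lies flat on the shoulder of the post, around the shaft, let go, while the lid is still shut (horizontal distance between ring and post_seat below 0.006 m and z of ring in the frame of post_seat between -0.004 and 0.004 m and angle between ring's own z axis and vertical below 0.12 rad and contact force between the fingers and ring below 0.1 N and height (world z) of lid below 0.099 m), for 0.2 s.
2. the lid is pulled free of its seal by the knob (height (world z) of lid above 0.102 m and contact force between the fingers and lid above 1 N), for 0.2 s.
At the end, for the whole second after the job is handed in: The lid is held still (below 10 mm/s) 7 to 16 mm open, level (within 7 degrees) and in its can's mouth, by the fingers gripping its knob, and the ring lies released and flat (within 7 degrees) on the shoulder of the post, within 4 mm in height and 6 mm of the shaft's axis (all of step 2 and horizontal distance between ring and post_seat below 0.006 m and z of ring in the frame of post_seat between -0.004 and 0.004 m and angle between each of ring, lid's own z axis and vertical below 0.12 rad and contact force between the fingers and ring below 0.1 N and height (world z) of lid below 0.111 m and linear speed of lid below 0.01 m/s and horizontal distance between lid and can below 0.006 m); the arm keeps its last pose, push and grip.
It fails at once if the lid is lifted more than 20 mm (short leads inside) (height (world z) of lid above 0.115 m).
It fails at once if another thing on the table is shifted by more than 30 mm (distance of any of screwdriver, wrench, pliers, hexkeys, phone, bearing, jar from where it was at the start of the episode above 0.03 m).
It also fails if it takes over 51 s, if anything falls off the work surface, if the arm or the gripper's body presses on something with over 40 N, if the wrist force passes 120 N, or if a joint passes its speed limit or range.

## Working session

There is one attempt and no reset: what is moved stays moved. The work goes in short steps, Python scripts to look and compute and a tool call to move; the robot and the scene stay as the last step left them, time stands still between calls to the robot, and variables do not carry over. Pictures are saved under pics/ and viewed, about 8 in all and at most 12, crops included, and the job is handed in when it is done.

Besides the shell and the picture viewer there is one more tool, called as name(argument=value, ...) on one line, values as JSON. carry_out: Moves the arm, as the interface text tells. Its arguments: {"type":"object","properties":{"dp":{"type":"array"},"yaw":{"type":"array"},"fingers":{"type":"number"},"grip_force":{"type":"number"}},"required":["dp","yaw"]}

```bash
mkdir -p pics
python3 - <<'E'
from workcell import arm
import cv2,pickle,numpy as np
d={}
for n in("top","side"):
    c=arm.camera(n);d[n]=c;cv2.imwrite(f"pics/{n}0.png",c["image"][:,:,::-1])
    print(n,{k:(np.round(v,4).tolist() if not isinstance(v,str) else v) for k,v in c.items() if k!="image"})
pickle.dump(d,open("c0.pkl","wb"))
s=arm.read_state();print(s["clock"],s["tcp_pos"],s["tool_rot"],s["width"],s["force"])
E
```

```text
top {'fx': 382.026, 'fy': 382.026, 'cx': 281.9119, 'cy': 207.3068, 'xyz': [0.473, -0.0029, 0.9782], 'attitude': [[0.0239, 0.994, -0.1063], [-0.9997, 0.0235, -0.0046], [-0.0021, 0.1064, 0.9943]]}
side {'fx': 518.3244, 'fy': 518.3244, 'cx': 284.3985, 'cy': 211.5182, 'xyz': [0.1768, 0.8894, 1.0151], 'attitude': [[-0.9226, 0.2738, -0.2719], [-0.3854, -0.621, 0.6825], [0.018, 0.7344, 0.6784]]}
0.1 [ 0.25035591 -0.54472018  0.23048239] [[-6.74347312e-04  4.17591626e-01 -9.08634569e-01]
 [ 1.41151335e-03 -9.08633473e-01 -4.17592170e-01]
 [-9.99998776e-01 -1.56415198e-03  2.32983863e-05]] 0.9990703577868364 [ 0.7912227  -0.78864953 -0.39637225]
```

View pics/top0.png

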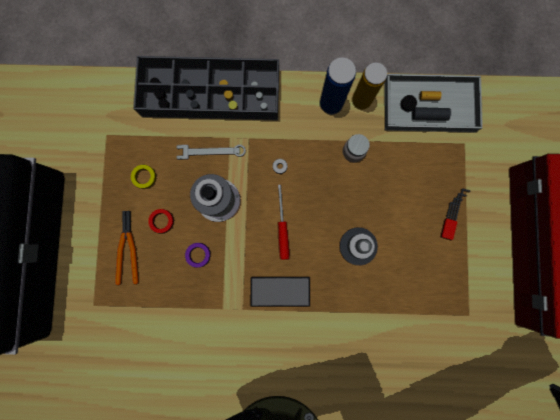

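View pics/side0.png

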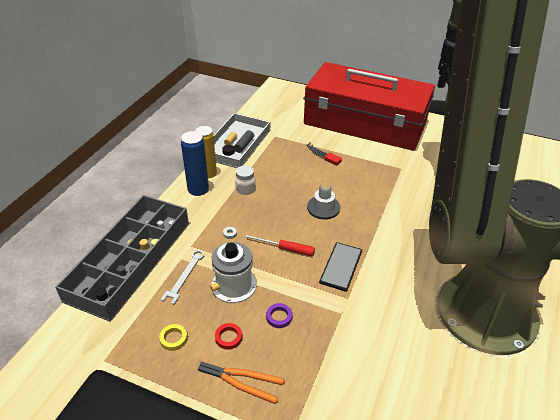

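The top view shows the can at about (210,193) with its black knob and a silver ring around it, and the post at (361,245). There are four ring-like things besides the bearing at (280,166). Yellow (143,176), red (161,221) and purple (198,255) are coloured decoys lying on the mat. The silver one on the lid is the aluminium ring. I'll confirm that in a crop and measure.

```bash
cat > h.py <<'E'
import numpy as np,cv2
def ray(c,u,v):
    d=np.array([(u-c["cx"])/c["fx"],-(v-c["cy"])/c["fy"],-1.0]);return np.array(c["xyz"]),np.array(c["attitude"])@d
def onz(c,u,v,z):
    o,d=ray(c,u,v);return o+d*(z-o[2])/d[2]
def proj(c,p):
    q=np.array(c["attitude"]).T@(np.array(p)-c["xyz"]);return c["cx"]+c["fx"]*q[0]/-q[2],c["cy"]-c["fy"]*q[1]/-q[2]
E
python3 - <<'E'
import pickle,numpy as np,cv2
from h import *
d=pickle.load(open("c0.pkl","rb"))
t=d["top"];s=d["side"]
a=[t["image"][150:250,160:260],t["image"][205:285,320:400],s["image"][230:310,190:290],s["image"][175:225,295:355]]
a=[cv2.resize(x,(390,290),interpolation=cv2.INTER_CUBIC) for x in a]
cv2.imwrite("pics/crop1.png",np.vstack([np.hstack(a[:2]),np.hstack(a[2:])])[:,:,::-1])
print("rough knob top",onz(t,209,192,.141),"post top",onz(t,364,246,.086))
# knob black blob
for n,c,(x0,y0,x1,y1) in(("top",t,(190,175,230,212)),("side",s,(215,232,250,265))):
    g=c["image"][y0:y1,x0:x1].max(2)
    m=(g<45).astype(np.uint8)
    k,l,st,ce=cv2.connectedComponentsWithStats(m)
    for i in range(1,k):
        if st[i,4]>15: print(n,"dark",st[i]+[x0,y0,0,0,0],ce[i]+[x0,y0],onz(c,*(ce[i]+[x0,y0]),.135))
E
```

```text
rough knob top [0.59276701 0.16325766 0.141     ] post top [ 0.48254532 -0.19147665  0.086     ]
top dark [201 185  16  15 171] [207.95906433 192.22222222] [0.59307065 0.16674797 0.135     ]
top dark [222 203   8   9  32] [226.8125 208.5625] [0.55745291 0.12326265 0.135     ]
side dark [225 243  13  15 149] [230.65771812 250.20134228] [0.59237307 0.17565239 0.135     ]
```

View pics/crop1.png

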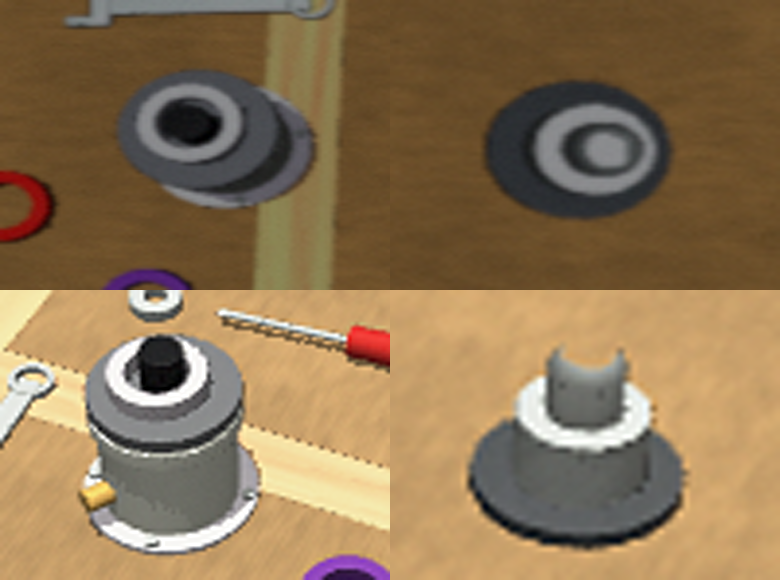

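The crop confirms it: the only aluminium ring sits on the lid around the black knob. The coloured rings lie on the mat, and the bearing is too small. The knob is near (0.593,0.165) and the post near (0.482,-0.19), both within reach. I'll go above the can and turn with the base.

carry_out(dp=[[0,-10.06,-12.15],[0,-10.06,-12.15],[0,-10.06,-12.15],[0,-10.06,-12.15],[0,-10.06,-12.15],[0,-10.06,-12.15],[0,-10.06,-12.15],[0,-10.06,-12.15]], yaw=[-13.5,-13.5,-13.5,-13.5,-13.5,-13.5,-13.5,-13.5], fingers=1.0)

```text
clock: 0.9
tcp_pos: [0.4242, -0.1828, 0.2312]
tool_rot: [[-0.0, 0.998, 0.066], [0.0, 0.066, -0.998], [-1.0, -0.0, -0.0]]
force: [0.9, 0.2, -0.6]
width: 0.998
```

```bash
cat > go.py <<'E'
import sys,numpy as np
from workcell import arm
s=arm.read_state();R=s["tool_rot"];t=np.array(eval(sys.argv[1]));yd=float(sys.argv[2]) # target, world heading of tool y in deg
h=np.degrees(np.arctan2(R[1][1],R[0][1]));dy=-((yd-h+180)%360-180)
print(s["clock"],s["tcp_pos"],"heading",h,"tilt",R[2],"F",s["force"],"w",s["width"],"q6",s["joint_pos"])
print("dp",np.round(np.array(R).T@(t-s["tcp_pos"])/.05,3),"yaw",round(dy/6,2))
E
python3 go.py "[.593,.165,.231]" 15
```

```text
0.9 [ 0.42423914 -0.18276711  0.23119436] heading 3.774059040187142 tilt [-1.00000000e+00 -4.44873607e-06 -2.15807324e-05] F [ 0.86185103  0.24449543 -0.58776399] w 0.9980721967210994 q6 [-4.06795062e-01  5.42104251e-02 -3.63100686e-01  1.15349900e+00
  1.71892494e-05  1.09813151e+00]
dp [ 4.000e-03  3.826e+00 -6.718e+00] yaw -1.87
```

```bash
python3 - <<'E'
from workcell import arm
import cv2,pickle,numpy as np
c=arm.camera("wrist");s=arm.read_state();pickle.dump((c,s),open("w0.pkl","wb"));cv2.imwrite("pics/w0.png",c["image"][:,:,::-1])
print({k:np.round(v,4).tolist() for k,v in c.items() if k!="image"},s["tcp_pos"])
E
python3 go.py "[.593,.165,.231]" 15
```

```text
{'fx': 310.3005, 'fy': 310.3005, 'cx': 281.5091, 'cy': 205.5876, 'xyz': [0.4205, -0.0985, 0.3743], 'attitude': [[0.9978, -0.0617, -0.0222], [0.0656, 0.944, 0.3232], [0.001, -0.324, 0.9461]]} [ 0.42708447 -0.17632115  0.2311863 ]
0.95 [ 0.42708447 -0.17632115  0.2311863 ] heading 4.504513300287465 tilt [-0.99998313  0.00256631 -0.00521072] F [ 2.71712437  4.38606542 -0.28067513] w 1.0024793125259293 q6 [-0.39569245  0.05450305 -0.36282041  1.15356977  0.00580763  1.09647832]
dp [ 0.048  3.844 -6.545] yaw -1.75
```

View pics/w0.png

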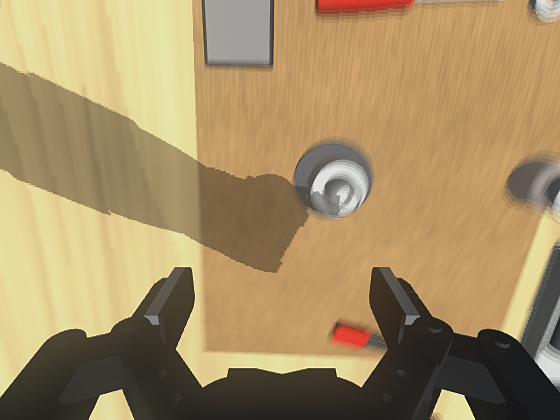

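The post is at (338,187), but the image is blurred by motion. I'll carry on to directly above the can.

carry_out(dp=[[0.02,3.8,-6.6],[0.02,3.8,-6.6],[0.02,3.8,-6.6],[0.02,3.8,-6.6],[0.02,3.8,-6.6],[0.02,3.8,-6.6],[0.02,3.8,-6.6],[0.02,3.8,-6.6]], yaw=[-1.8,-1.8,-1.8,-1.8,-1.8,-1.8,-1.8,-1.8])

```text
clock: 1.75
tcp_pos: [0.5947, 0.1591, 0.2296]
tool_rot: [[-0.0, 0.969, 0.248], [0.001, 0.248, -0.969], [-1.0, -0.0, -0.001]]
force: [1.0, -1.1, -0.1]
width: 0.998
```

carry_out(dp=[[0,0,0],[0,0,0],[0,0,0],[0,0,0]], yaw=[0,0,0,0])

```text
clock: 2.15
tcp_pos: [0.5935, 0.1548, 0.2304]
tool_rot: [[-0.0, 0.97, 0.244], [-0.0, 0.244, -0.97], [-1.0, -0.0, 0.0]]
force: [0.5, -0.5, -0.0]
width: 0.998
```

```bash
python3 go.py "[.593,.165,.231]" 15
python3 - <<'E'
from workcell import arm
import cv2,pickle,numpy as np
c=arm.camera("wrist");s=arm.read_state();pickle.dump((c,s),open("w1.pkl","wb"));cv2.imwrite("pics/w1.png",c["image"][:,:,::-1])
print({k:np.round(v,4).tolist() for k,v in c.items() if k!="image"},s["tcp_pos"])
E
```

```text
2.15 [0.59345473 0.15476451 0.23043534] heading 14.143051812605664 tilt [-9.99999947e-01 -2.63695275e-04  1.92577522e-04] F [ 0.48423921 -0.45352062 -0.03906911] w 0.9976298594396482 q6 [ 2.55206579e-01  3.39368538e-01 -1.33551194e-02  1.21833797e+00
 -1.90365336e-04  1.57916009e+00]
dp [-0.011  0.041 -0.201] yaw -0.14
{'fx': 310.3005, 'fy': 310.3005, 'cx': 281.5091, 'cy': 205.5876, 'xyz': [0.5748, 0.2367, 0.3735], 'attitude': [[0.9698, -0.2306, -0.08], [0.2441, 0.9174, 0.3143], [0.0009, -0.3244, 0.9459]]} [0.5935439 0.1548171 0.2305358]
```

View pics/w1.png

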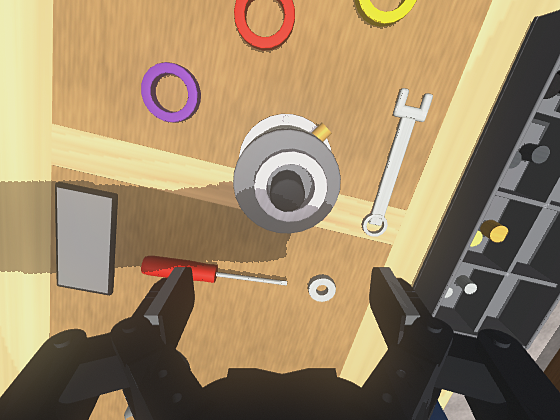

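The wrist view shows the ring's top face at about (290,186) around the knob, whose top is at about (292,190). I'll threshold the faces, cast their edges onto the known heights and fit circles.

```bash
cat >> h.py <<'E'
def circ(P):
    A=np.c_[2*P[:,:2],np.ones(len(P))];x=np.linalg.lstsq(A,(P[:,:2]**2).sum(1),rcond=None)[0]
    return x[:2],np.sqrt(x[2]+x[:2]@x[:2])
def robust(P,n=8,tol=.0015):
    k=np.ones(len(P),bool)
    for _ in range(n):
        c,r=circ(P[k]);e=abs(np.linalg.norm(P[:,:2]-c,axis=1)-r);k=e<max(tol,np.percentile(e,50))
    return c.round(4),round(r,4),k.mean().round(2)
E
python3 - <<'E'
import pickle
from h import *
c,s=pickle.load(open("w1.pkl","rb"))
im=cv2.resize(c["image"][110:260,215:365],None,fx=4,fy=4,interpolation=cv2.INTER_CUBIC)
g=cv2.cvtColor(im,cv2.COLOR_RGB2GRAY);hsv=cv2.cvtColor(im,cv2.COLOR_RGB2HSV)
def up(pt): return (pt+.5)/4-.5+np.array([215,110])
def fit(m,z,tag):
    cs,_=cv2.findContours(m.astype(np.uint8),cv2.RETR_LIST,cv2.CHAIN_APPROX_NONE)
    for q in cs:
        if len(q)<120: continue
        p=up(q[:,0].astype(float));P=np.array([onz(c,*x,z) for x in p])
        print(tag,len(q),p.mean(0).round(1),robust(P))
for th in(170,190,210): fit(g>th,.123,f"bright{th}")
for th in(50,70,90,110): fit(g<th,.141,f"dark{th}")
e=(hsv[...,1]<60)&(g>60)
fit(e,.107,"grey")
cv2.imwrite("pics/w1c.png",np.hstack([im[:,:,::-1]]))
print(g[300,::12])
E
```

```text
bright170 160 [297.2 250.8] (array([0.6204, 0.1146]), np.float64(0.0072), np.float64(0.5))
bright170 121 [287.4 245.3] (array([0.614 , 0.1195]), np.float64(0.0053), np.float64(0.74))
bright170 431 [306.  251.2] (array([0.6268, 0.1159]), np.float64(0.0079), np.float64(0.5))
bright170 129 [339.4 238.9] (array([0.6562, 0.1358]), np.float64(0.0061), np.float64(0.57))
bright170 235 [294.9 245.5] (array([0.6291, 0.1194]), np.float64(0.0143), np.float64(0.5))
bright170 184 [334.5 241.3] (array([0.6401, 0.1319]), np.float64(0.0119), np.float64(0.55))
bright170 326 [328.3 239.5] (array([0.6394, 0.1334]), np.float64(0.0081), np.float64(0.5))
bright170 592 [289.9 187.8] (array([0.5991, 0.1699]), np.float64(0.0207), np.float64(1.0))
bright170 1024 [292.  191.4] (array([0.5991, 0.1712]), np.float64(0.0299), np.float64(0.81))
bright170 2462 [344.9 212.3] (array([0.6542, 0.1653]), np.float64(0.0406), np.float64(0.5))
bright170 262 [335.3 147.3] (array([0.6268, 0.2124]), np.float64(0.0046), np.float64(0.56))
bright170 153 [322.1 132.3] (array([0.6122, 0.2206]), np.float64(0.0053), np.float64(0.97))

[... 2478 characters left out ...]
([0.5975, 0.1728]), np.float64(0.0172), np.float64(0.64))
dark110 625 [279.8 158.4] (array([0.5967, 0.1765]), np.float64(0.028), np.float64(1.0))
dark110 819 [282.7 133.2] (array([0.5929, 0.18  ]), np.float64(0.0393), np.float64(0.88))
grey 122 [363.4 224.3] (array([0.6807, 0.1503]), np.float64(0.0072), np.float64(0.77))
grey 162 [277.6 206.4] (array([0.5983, 0.1564]), np.float64(0.0121), np.float64(1.0))
grey 1345 [286.8 173.1] (array([0.5964, 0.1694]), np.float64(0.0475), np.float64(0.68))
[163 158 142 143 146 148 129 161 160 159 159 160 159 198 233 233 233 225
 138  59  76  90  89  89  89  88  88  87  84  54 162 157 144 114 234 234
 234 244 155 155 155 158 166 182 170 178 177 176 174 177]
```

View pics/w1c.png

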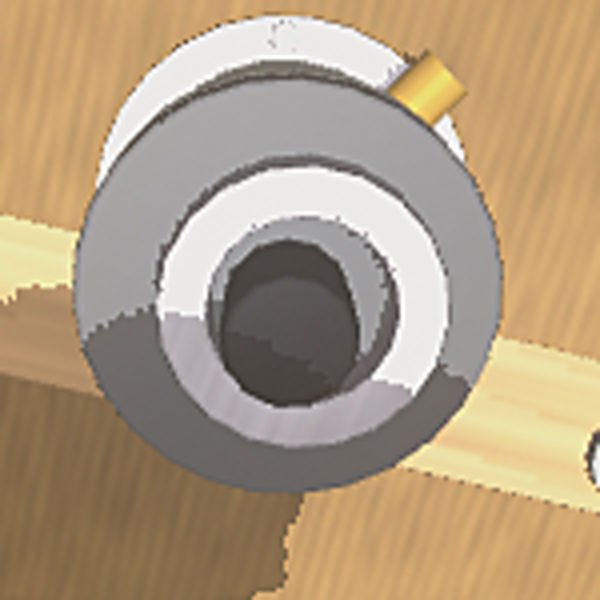

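Ring centre is about (0.599,0.1705): the bore fit gives r=20.7 mm and the outer edge about 30, both matching the given sizes. The knob top is about (0.5955,0.1725) and the lid about (0.5964,0.1694), so the ring is roughly 3 mm off-centre, which is plausible. Next I'll check where the open fingertips really are.

```bash
python3 - <<'E'
import pickle
from h import *
c,s=pickle.load(open("w1.pkl","rb"));R=np.array(s["tool_rot"]);p=np.array(s["tcp_pos"])
for b in(0,.013):
    for y in(-.0425,.0425):
        print(b,y,[np.round(proj(c,p+R@np.array([-b,y,z])),0).tolist() for z in(-.011,.011)])
E
python3 go.py "[.599,.1705,.150]" 15
```

```text
0 -0.0425 [[195.0, 250.0], [199.0, 287.0]]
0 0.0425 [[361.0, 250.0], [357.0, 287.0]]
0.013 -0.0425 [[188.0, 262.0], [192.0, 302.0]]
0.013 0.0425 [[367.0, 262.0], [363.0, 302.0]]
2.2 [0.5935439 0.1548171 0.2305358] heading 14.139197783476748 tilt [-9.99999997e-01 -7.39091226e-06  7.62113310e-05] F [ 0.51071532  0.16940032 -0.84509552] w 0.999294271992479 q6 [ 2.55191228e-01  3.39295510e-01 -1.32285098e-02  1.21828034e+00
 -7.61464336e-05  1.57921200e+00]
dp [ 1.611  0.182 -0.278] yaw -0.14
```

The fingertips match the "13 mm back" case, so TCP z=0.103 puts the tips near 0.1095 at a 62 mm opening. Descending.

carry_out(dp=[[0,0.18,-0.28],[0.7,0.18,-0.28],[1.3,0.18,-0.28],[1.8,0.18,-0.28],[2.1,0.18,-0.28],[2.1,0.18,-0.28],[2.1,0.18,-0.28]], yaw=[0,0,0,0,0,0,0])

```text
clock: 2.9
tcp_pos: [0.5993, 0.1721, 0.1257]
tool_rot: [[0.0, 0.969, 0.246], [0.0, 0.246, -0.969], [-1.0, 0.0, -0.0]]
force: [0.5, -0.1, 0.5]
width: 1.0
```

```bash
python3 go.py "[.599,.1705,.103]" 14.1
python3 - <<'E'
from workcell import arm
import cv2,pickle
from h import *
c=arm.camera("wrist");s=arm.read_state();pickle.dump((c,s),open("w2.pkl","wb"))
cv2.imwrite("pics/w2.png",c["image"][:,:,::-1])
E
```

```text
2.9 [0.59934794 0.172105   0.1257175 ] heading 14.22882849650984 tilt [-9.99999974e-01  1.31153578e-04 -1.86728044e-04] F [ 0.49220716 -0.10804693  0.49229584] w 0.9999479618406695 q6 [ 2.79533099e-01  4.15121903e-01 -1.48234243e-01  1.00730327e+00
  1.82546774e-04  1.60198952e+00]
dp [ 0.454 -0.015  0.029] yaw 0.02
```

View pics/w2.png

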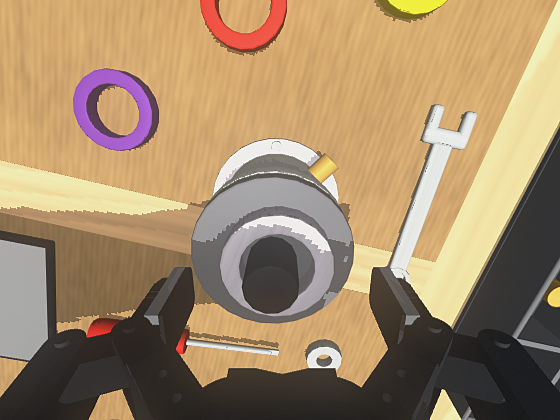

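The view shows the ring at about (278,268), centred between the fingers, whose midline is at column 281. I'll check the alignment numerically.

Run:
```python
import pickle
from h import *
c,s=pickle.load(open("w2.pkl","rb"))
x0,y0,x1,y1=212,205,345,330
g=cv2.cvtColor(c["image"][y0:y1,x0:x1],cv2.COLOR_RGB2GRAY)
print(proj(c,(.599,.1705,.123)),s["tcp_pos"])
print(g[60,::4]);print(g[::4,66])
# ring face vs lid: radial edge in rectified polar about prior
for z,r0,r1,tag in((.123,.027,.035,"outer"),(.123,.017,.024,"bore"),(.107,.044,.052,"lid")):
    P=[]
    for a in np.radians(np.arange(0,360,5)):
        rr=np.arange(r0,r1,.0003);v=[]
        for r in rr:
            u=proj(c,(.599+r*np.cos(a),.1705+r*np.sin(a),z))
            v.append(cv2.getRectSubPix(cv2.cvtColor(c["image"],cv2.COLOR_RGB2GRAY),(1,1),u)[0,0])
        d=np.abs(np.convolve(np.array(v,float),[1,1,1,0,-1,-1,-1],"valid"));i=d.argmax()
        if d[i]>60: P.append([.599+rr[i+3]*np.cos(a),.1705+rr[i+3]*np.sin(a)])
    print(tag,len(P),robust(np.array(P)))
```

```text
(np.float64(276.34227551431275), np.float64(268.3910036698602)) [0.59992874 0.17222293 0.1264349 ]
[101 101 174 173 173 169 170  87  96  55  55  56  56  56  56  57  57  57
  57  59  60  55 103 104 104  96 173 171 170 168 168 106 106 107]
[170 111 115 241 237 185 179 175  97  66  65  63  62  60  58  56  63  61
  60  60  59  59  60  59  60  60  62 142  97 101 180 173]
outer 72 (array([0.5992, 0.1708]), np.float64(0.0301), np.float64(0.96))
bore 57 (array([0.5992, 0.1704]), np.float64(0.0203), np.float64(0.95))
lid 64 (array([0.5966, 0.1695]), np.float64(0.0479), np.float64(0.89))
```

The ring is at (0.5992,0.1706), consistent across views, and the lid is at (0.5966,0.1695). I'll lower and grip.

carry_out(dp=[[0.2,-0.02,0.03],[0.4,-0.02,0.03],[0.46,-0.02,0.03],[0.46,-0.02,0.03],[0.46,-0.02,0.03]], yaw=[0,0,0,0,0])

```text
clock: 3.45
tcp_pos: [0.5985, 0.1701, 0.1023]
tool_rot: [[-0.0, 0.969, 0.246], [-0.0, 0.246, -0.969], [-1.0, -0.0, 0.0]]
force: [0.1, -0.4, 0.5]
width: 1.003
```

carry_out(dp=[[0,0,0],[0,0,0],[0,0,0],[0,0,0],[0,0,0],[0,0,0],[0,0,0],[0,0,0]], yaw=[0,0,0,0,0,0,0,0], fingers=0.5, grip_force=40)

```text
clock: 4.25
tcp_pos: [0.5989, 0.1703, 0.1033]
tool_rot: [[0.001, 0.969, 0.246], [0.0, 0.246, -0.969], [-1.0, 0.001, -0.0]]
force: [-1.7, -0.5, 5.0]
width: 0.715
```

```bash
python3 go.py "[.599,.1705,.103]" 14.1
```

```text
4.25 [0.59888189 0.17028973 0.10328694] heading 14.240981329472188 tilt [-9.99999380e-01  1.11289950e-03 -3.85699254e-05] F [-1.69452023 -0.49179018  5.02486772] w 0.714667028415681 q6 [ 2.77030634e-01  4.30052520e-01 -1.80338177e-01  9.59292083e-01
  6.86475055e-06  1.59927493e+00]
dp [ 0.006  0.003 -0.003] yaw 0.02
```

carry_out(dp=[[-0.1,0,0],[-0.3,0,0],[-0.6,0,0],[-1.0,0,0],[-1.5,0,0],[-1.9,0,0],[-1.9,0,0],[-1.9,0,0]], yaw=[0,0,0,0,0,0,0,0])

```text
clock: 5.05
tcp_pos: [0.5987, 0.1702, 0.1974]
tool_rot: [[0.001, 0.969, 0.246], [0.0, 0.246, -0.969], [-1.0, 0.001, -0.0]]
force: [-0.1, 0.5, -1.6]
width: 0.715
```

```bash
python3 go.py "[.482,-.19,.200]" -21.5
```

```text
5.05 [0.59874081 0.1702337  0.19741799] heading 14.240746183400276 tilt [-9.99999658e-01  8.26967111e-04 -3.14550990e-05] F [-0.11689013  0.49498622 -1.5635937 ] w 0.7149130806639716 q6 [ 2.77005482e-01  3.69313510e-01 -4.65698066e-02  1.15408548e+00
  7.91207270e-06  1.59925389e+00]
dp [-0.055 -4.035  6.409] yaw 5.96
```

The ring is held (width 0.715, about 61 mm). I'll go to a viewpoint just beyond the post so the held ring doesn't hide it.

```bash
python3 go.py "[.46,-.246,.200]" -21.5
```

```text
5.05 [0.59874081 0.1702337  0.19741799] heading 14.240746183400276 tilt [-9.99999658e-01  8.26967111e-04 -3.14550990e-05] F [-0.11689013  0.49498622 -1.5635937 ] w 0.7149130806639716 q6 [ 2.77005482e-01  3.69313510e-01 -4.65698066e-02  1.15408548e+00
  7.91207270e-06  1.59925389e+00]
dp [-0.056 -4.737  7.386] yaw 5.96
```

carry_out(dp=[[0,-0.3,0.5],[0,-0.7,1.2],[0,-1.3,2.0],[0,-1.8,2.8],[0,-2.3,3.6],[0,-2.8,4.4],[0,-3.3,5.2],[0,-3.8,6.0]], yaw=[0.4,1.0,1.8,2.6,3.4,4.2,5.0,5.6])

```text
clock: 5.85
tcp_pos: [0.4863, -0.1686, 0.1958]
tool_rot: [[-0.002, 0.942, -0.334], [0.001, -0.334, -0.943], [-1.0, -0.002, -0.0]]
force: [1.1, -0.6, -1.9]
width: 0.711
```

```bash
python3 go.py "[.46,-.246,.200]" -21.5
```

```text
5.85 [ 0.48630995 -0.16863109  0.19579128] heading -19.523903189064225 tilt [-9.99997542e-01 -2.21704954e-03 -2.27500396e-05] F [ 1.10398599 -0.60020723 -1.91390004] w 0.7113223736911467 q6 [-3.33806812e-01  1.73812770e-01 -3.09376040e-01  1.08982436e+00
  3.81569887e-05  1.57774589e+00]
dp [-0.084  0.021  1.634] yaw 0.33
```

carry_out(dp=[[-0.04,0,0.5],[-0.04,0,0.9],[-0.04,0,1.2],[-0.04,0,1.35],[-0.04,0,1.35],[-0.04,0,1.35],[-0.04,0,1.35]], yaw=[0,0,0,0,0,0,0])

```text
clock: 6.55
tcp_pos: [0.4661, -0.2302, 0.1992]
tool_rot: [[-0.0, 0.944, -0.33], [0.0, -0.33, -0.944], [-1.0, -0.0, -0.0]]
force: [0.2, 0.1, -1.4]
width: 0.71
```

Run:
```python
from workcell import arm
import cv2,pickle
from h import *
c=arm.camera("wrist");s=arm.read_state();pickle.dump((c,s),open("w3.pkl","wb"))
cv2.imwrite("pics/w3.png",c["image"][:,:,::-1]);print(s["tcp_pos"],s["width"],proj(c,(.482,-.19,.05)),proj(c,(.482,-.19,.086)))
```

```text
[ 0.46609919 -0.23022189  0.19924991] 0.7127232961426214 (np.float64(281.7151195523552), np.float64(146.71443814181447)) (np.float64(281.75502967738413), np.float64(152.99010880426516))
```

View pics/w3.png

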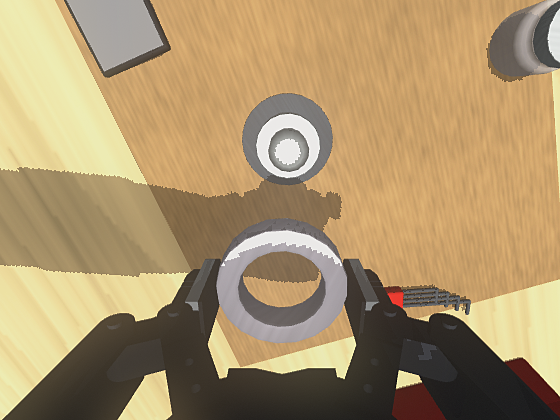

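The post is clear: its top is at (288,151), the shoulder circle at about (288,142) and the foot at about (288,138). The ring is held level at (282,280). I'll fit both.

```bash
cat >> h.py <<'E'
def edge(c,ctr,z,r0,r1,th=60,step=5,sgn=0):
    G=cv2.cvtColor(c["image"],cv2.COLOR_RGB2GRAY);P=[]
    for a in np.radians(np.arange(0,360,step)):
        rr=np.arange(r0,r1,.0003)
        v=[cv2.getRectSubPix(G,(1,1),proj(c,(ctr[0]+r*np.cos(a),ctr[1]+r*np.sin(a),z)))[0,0] for r in rr]
        d=np.convolve(np.array(v,float),[1,1,1,0,-1,-1,-1],"valid");d=d*sgn if sgn else abs(d);i=d.argmax()
        if d[i]>th:P.append([ctr[0]+rr[i+3]*np.cos(a),ctr[1]+rr[i+3]*np.sin(a)])
    return len(P),robust(np.array(P)) if len(P)>8 else None
E
python3 - <<'E'
import pickle
from h import *
c,s=pickle.load(open("w3.pkl","rb"));p=np.array(s["tcp_pos"]);R=np.array(s["tool_rot"])
ct=onz(c,288,142,.05)[:2];print("guess",ct,onz(c,288,151,.086))
for z,r0,r1,n in((.05,.025,.036,"shoulder"),(.01,.043,.054,"foot"),(.086,.007,.016,"top")):print(n,edge(c,ct,z,r0,r1))
for dz in(.016,.0197,.023):print("ring",dz,p,edge(c,p,p[2]+dz,.026,.036),edge(c,p,p[2]+dz,.016,.025))
E
python3 go.py "[.482,-.19,.200]" -21.5
```

```text
guess [ 0.48895704 -0.18782449] [ 0.48739419 -0.19015512  0.086     ]
shoulder (72, (array([ 0.4873, -0.1916]), np.float64(0.0296), np.float64(0.83)))
foot (72, (array([ 0.4874, -0.1914]), np.float64(0.0479), np.float64(0.89)))
top (72, (array([ 0.4904, -0.1879]), np.float64(0.0138), np.float64(0.54)))
ring 0.016 [ 0.46609919 -0.23022189  0.19924991] (46, (array([ 0.4671, -0.2318]), np.float64(0.0312), np.float64(0.96))) (72, (array([ 0.467 , -0.2318]), np.float64(0.0208), np.float64(0.76)))
ring 0.0197 [ 0.46609919 -0.23022189  0.19924991] (52, (array([ 0.4673, -0.232 ]), np.float64(0.0322), np.float64(0.73))) (72, (array([ 0.4679, -0.2295]), np.float64(0.0202), np.float64(0.93)))
ring 0.023 [ 0.46609919 -0.23022189  0.19924991] (61, (array([ 0.4671, -0.2306]), np.float64(0.0324), np.float64(0.64))) (64, (array([ 0.4684, -0.2274]), np.float64(0.0198), np.float64(0.92)))
6.6 [ 0.46609919 -0.23022189  0.19924991] heading -19.288162524594544 tilt [-9.99999966e-01 -5.63688971e-05 -2.53323066e-04] F [ 0.20360038 -0.711829   -1.22423062] w 0.7127232961426214 q6 [-4.58938104e-01  1.79437557e-01 -2.94424095e-01  1.09702153e+00
  2.44554507e-04  1.44850016e+00]
dp [-0.015  0.034 -0.864] yaw 0.37
```

The post is at (0.4873,-0.1915); the shoulder and foot fits agree, with radii 29.6 and 47.9. The ring is about 1 mm from the TCP. I'll move over it and down to just above the shaft top.

```bash
python3 go.py "[.4863,-.1912,.098]" -19.3
```

```text
6.6 [ 0.46609919 -0.23022189  0.19924991] heading -19.288162524594544 tilt [-9.99999966e-01 -5.63688971e-05 -2.53323066e-04] F [ 0.20360038 -0.711829   -1.22423062] w 0.7127232961426214 q6 [-4.58938104e-01  1.79437557e-01 -2.94424095e-01  1.09702153e+00
  2.44554507e-04  1.44850016e+00]
dp [ 2.025  0.124 -0.87 ] yaw 0.0
```

carry_out(dp=[[0,0.12,-0.4],[0,0.12,-0.87],[0.5,0.12,-0.87],[1.0,0.12,-0.87],[1.5,0.12,-0.87],[1.85,0.12,-0.87],[2.0,0.12,-0.87],[2.0,0.12,-0.87]], yaw=[0,0,0,0,0,0,0,0])

```text
clock: 7.4
tcp_pos: [0.4853, -0.1912, 0.0985]
tool_rot: [[-0.002, 0.944, -0.331], [0.001, -0.331, -0.944], [-1.0, -0.002, -0.0]]
force: [0.9, -0.2, -0.1]
width: 0.715
```

carry_out(dp=[[0,0,0],[0,0,0],[0,0,0]], yaw=[0,0,0])

```text
clock: 7.7
tcp_pos: [0.4866, -0.1923, 0.1003]
tool_rot: [[0.002, 0.943, -0.332], [-0.001, -0.332, -0.943], [-1.0, 0.002, 0.0]]
force: [0.8, 0.3, -1.2]
width: 0.713
```

```bash
python3 - <<'E'
from workcell import arm
import cv2,pickle
from h import *
c=arm.camera("wrist");s=arm.read_state();pickle.dump((c,s),open("w4.pkl","wb"))
p=np.array(s["tcp_pos"])
im=cv2.resize(c["image"][210:360,200:360],None,fx=4,fy=4,interpolation=cv2.INTER_CUBIC)
cv2.imwrite("pics/w4.png",im[:,:,::-1])
P=(.4873,-.1915);print(p,"exp top",proj(c,(*P,.086)),"ring exp",proj(c,(p[0],p[1],p[2]+.0197)))
print(edge(c,p,p[2]+.0197,.027,.034),edge(c,p,p[2]+.0197,.016,.024),"top",edge(c,P,.086,.008,.016),"foot",edge(c,P,.01,.044,.053))
E
python3 go.py "[.4863,-.1912,.098]" -19.3
```

```text
[ 0.48647071 -0.19226028  0.10015007] exp top (np.float64(279.43640277217423), np.float64(255.8197674756501)) ring exp (np.float64(278.01034060918334), np.float64(292.4054383048178))
(48, (array([ 0.4883, -0.1919]), np.float64(0.0305), np.float64(0.94))) (61, (array([ 0.4884, -0.1916]), np.float64(0.0203), np.float64(1.0))) top (61, (array([ 0.4882, -0.1891]), np.float64(0.0123), np.float64(0.72))) foot (56, (array([ 0.4875, -0.1908]), np.float64(0.0479), np.float64(0.86)))
7.75 [ 0.48647071 -0.19226028  0.10015007] heading -19.36583062705321 tilt [-9.99998831e-01  1.52801980e-03  5.70837859e-05] F [ 0.30313138 -0.45323878 -0.76745847] w 0.7122807888990638 q6 [-3.76375151e-01  2.61571070e-01 -4.31791603e-01  8.75904568e-01
  1.58558624e-06  1.53241873e+00]
dp [ 0.043 -0.01  -0.019] yaw -0.01
```

View pics/w4.png

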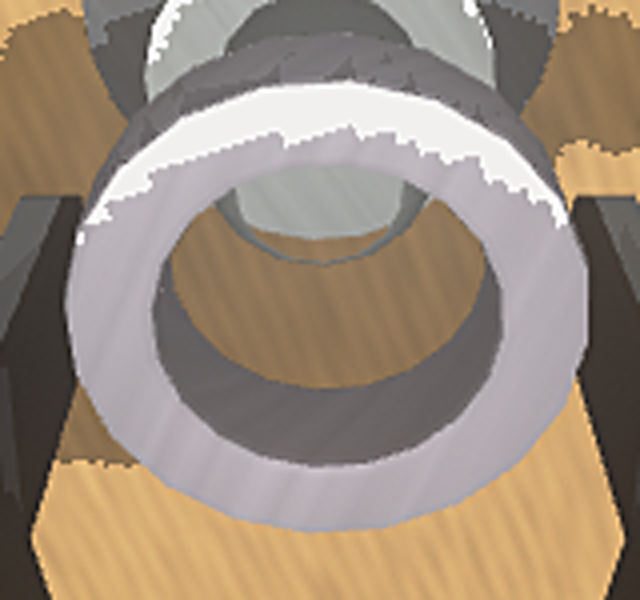

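The crop shows the ring bore centred on the shaft to about 1 mm: ring (0.4883,-0.1918), post (0.4875,-0.1913). A small correction, then I'll descend.

carry_out(dp=[[0.1,-0.02,0],[0.25,-0.02,0],[0.4,-0.02,0],[0.5,-0.02,0],[0.6,-0.02,0],[0.7,-0.02,0],[0.75,-0.02,0],[0.75,-0.02,0]], yaw=[0,0,0,0,0,0,0,0])

```text
clock: 8.55
tcp_pos: [0.4846, -0.1915, 0.0613]
tool_rot: [[-0.001, 0.943, -0.331], [0.0, -0.331, -0.943], [-1.0, -0.001, -0.0]]
force: [0.6, -0.1, -1.4]
width: 0.714
```

carry_out(dp=[[0.07,0,0],[0.14,0,0],[0.2,0,0],[0.25,0,0],[0.28,0,0],[0.28,0,0],[0.28,0,0]], yaw=[0,0,0,0,0,0,0])

```text
clock: 9.25
tcp_pos: [0.485, -0.1917, 0.0478]
tool_rot: [[0.0, 0.943, -0.331], [-0.0, -0.331, -0.943], [-1.0, 0.0, 0.0]]
force: [-0.8, 0.4, -1.8]
width: 0.714
```

carry_out(dp=[[0.015,0,0],[0.03,0,0],[0.04,0,0],[0.04,0,0]], yaw=[0,0,0,0])

```text
clock: 9.65
tcp_pos: [0.485, -0.1917, 0.0463]
tool_rot: [[0.0, 0.943, -0.332], [-0.0, -0.332, -0.943], [-1.0, 0.0, 0.0]]
force: [-1.4, 1.6, 4.8]
width: 0.72
```

There is about 6 N of upward force, so the ring is seated. Releasing.

carry_out(dp=[[0,0,0],[0,0,0],[0,0,0],[0,0,0],[0,0,0],[0,0,0],[0,0,0]], yaw=[0,0,0,0,0,0,0], fingers=1.0)

```text
clock: 10.35
tcp_pos: [0.4849, -0.1916, 0.0458]
tool_rot: [[0.0, 0.943, -0.332], [-0.0, -0.332, -0.943], [-1.0, 0.0, -0.0]]
force: [-0.8, -0.4, 0.4]
width: 1.001
```

carry_out(dp=[[-0.2,0,0],[-0.6,0,0],[-1.2,0,0],[-2.0,0,0],[-2.8,0,0],[-3.0,0,0],[-3.0,0,0],[-3.0,0,0]], yaw=[0,0,0,0,0,0,0,0])

```text
clock: 11.15
tcp_pos: [0.4844, -0.1915, 0.1951]
tool_rot: [[-0.001, 0.943, -0.332], [0.0, -0.332, -0.943], [-1.0, -0.001, -0.0]]
force: [0.6, -0.3, -0.3]
width: 1.003
```

```bash
python3 - <<'E'
from workcell import arm
import cv2,pickle
from h import *
c=arm.camera("wrist");s=arm.read_state();pickle.dump((c,s),open("w5.pkl","wb"))
P=(.4873,-.1915);u=np.array(proj(c,(*P,.066))).astype(int);print(u,s["tcp_pos"],s["width"])
print("outer .066",edge(c,P,.066,.027,.035),"bore",edge(c,P,.066,.0175,.023),"foot",edge(c,P,.01,.044,.053))
cv2.imwrite("pics/w5.png",cv2.resize(c["image"][max(u[1]-60,0):u[1]+60,u[0]-70:u[0]+70],None,fx=5,fy=5,interpolation=cv2.INTER_CUBIC)[:,:,::-1])
E
python3 go.py "[.5966,.1695,.196]" 14.2
```

```text
[282 196] [ 0.48394578 -0.19127999  0.19440715] 1.0037307110960099
outer .066 (72, (array([ 0.4869, -0.1907]), np.float64(0.0302), np.float64(1.0))) bore (72, (array([ 0.4865, -0.1921]), np.float64(0.0205), np.float64(0.94))) foot (70, (array([ 0.4874, -0.1909]), np.float64(0.048), np.float64(0.74)))
11.2 [ 0.48394578 -0.19127999  0.19440715] heading -19.364186257160934 tilt [-9.99997485e-01 -2.24071077e-03 -9.14361582e-05] F [ 0.01689179  0.89163608 -0.44391406] w 1.0037307110960099 q6 [-3.76408951e-01  1.85076470e-01 -2.98901406e-01  1.08906102e+00
  5.25680669e-06  1.53235628e+00]
dp [-0.031 -0.267 -7.554] yaw -5.59
```

View pics/w5.png

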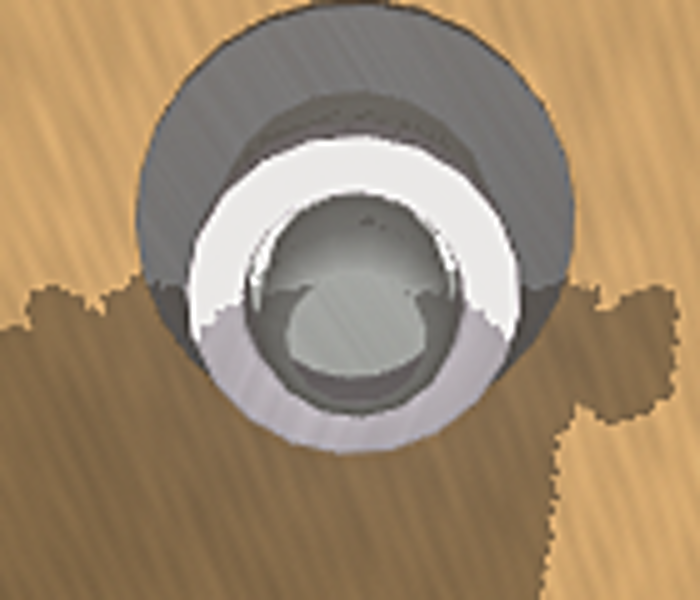

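The ring is seated around the shaft, flat on the shoulder, centred to within 1 mm of the post. Going back to the can.

carry_out(dp=[[0,0,-0.4],[0,0,-1.2],[0,-0.05,-2.0],[0,-0.1,-2.9],[0,-0.15,-3.8],[0,-0.2,-4.7],[0,-0.25,-5.6],[0,-0.27,-6.4]], yaw=[-0.4,-1.2,-2.0,-2.8,-3.6,-4.4,-5.2,-5.6])

```text
clock: 12.0
tcp_pos: [0.5772, 0.1167, 0.1936]
tool_rot: [[-0.003, 0.968, 0.249], [-0.001, 0.249, -0.968], [-1.0, -0.003, -0.0]]
force: [0.0, -0.1, -0.0]
width: 1.0
```

```bash
python3 go.py "[.5966,.1695,.196]" 14.2
```

```text
12.0 [0.57722319 0.11672938 0.19358229] heading 14.435412862108576 tilt [-9.99993930e-01 -3.46988405e-03 -3.16113616e-04] F [ 0.03051283 -0.06351528 -0.04785729] w 1.00024409083109 q6 [ 1.99459667e-01  3.12547532e-01 -1.35127639e-01  1.12660285e+00
  1.33644123e-04  1.51831083e+00]
dp [-0.05   0.638 -0.925] yaw 0.04
```

carry_out(dp=[[0,0.2,-0.4],[0,0.5,-0.8],[0,0.64,-0.92],[0,0.64,-0.92],[0,0.64,-0.92],[0,0.64,-0.92],[0,0.64,-0.92]], yaw=[0,0,0,0,0,0,0])

```text
clock: 12.7
tcp_pos: [0.5977, 0.1661, 0.1959]
tool_rot: [[-0.0, 0.97, 0.245], [-0.0, 0.245, -0.97], [-1.0, -0.0, 0.0]]
force: [0.4, 0.5, 0.9]
width: 1.0
```

```bash
python3 - <<'E'
from workcell import arm
import cv2,pickle
from h import *
c=arm.camera("wrist");s=arm.read_state();pickle.dump((c,s),open("w6.pkl","wb"))
P=(.5966,.1695);print(s["tcp_pos"],proj(c,(*P,.107)))
print("lid top",edge(c,P,.107,.044,.053),"lid bottom",edge(c,P,.095,.044,.053),"knob top",edge(c,P,.141,.010,.019,20),"foot",edge(c,P,.006,.05,.062,40))
cv2.imwrite("pics/w6.png",c["image"][:,:,::-1])
E
python3 go.py "[.5966,.1695,.150]" 14.2
```

```text
[0.59782601 0.16622247 0.19597873] (np.float64(278.5493674900291), np.float64(206.60689277312483))
lid top (55, (array([0.5964, 0.1697]), np.float64(0.0478), np.float64(0.8))) lid bottom (50, (array([0.5972, 0.1663]), np.float64(0.05), np.float64(0.74))) knob top (64, (array([0.5963, 0.1698]), np.float64(0.0142), np.float64(0.8))) foot (39, (array([0.5966, 0.1691]), np.float64(0.0551), np.float64(0.74)))
12.75 [0.59782601 0.16622247 0.19597873] heading 14.168900510358153 tilt [-9.99999993e-01  3.98298189e-05  1.14782217e-04] F [-0.1396323  -0.23298422  0.99805565] w 1.0000967601339006 q6 [ 2.71256517e-01  3.66997609e-01 -5.32070943e-02  1.15055456e+00
 -1.15703598e-04  1.59475888e+00]
dp [ 0.92  -0.008 -0.07 ] yaw -0.01
```

View pics/w6.png

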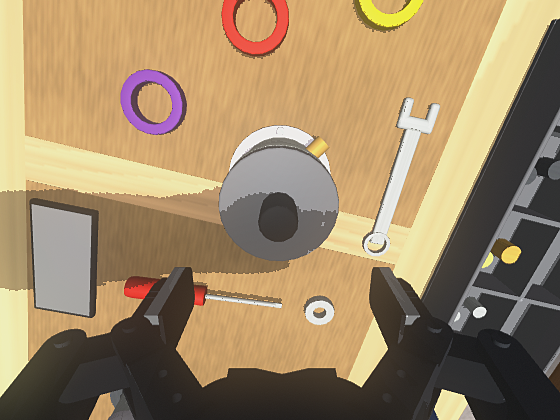

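The lid and knob fits agree at (0.5964,0.1697), and the knob radius fits as 14.2 mm. The ring is off the lid. Descending on the knob.

carry_out(dp=[[0.1,-0.01,-0.07],[0.5,-0.01,-0.07],[0.9,-0.01,-0.07],[1.3,-0.01,-0.07],[1.55,-0.01,-0.07],[1.66,-0.01,-0.07],[1.66,-0.01,-0.07],[1.66,-0.01,-0.07]], yaw=[0,0,0,0,0,0,0,0])

```text
clock: 13.55
tcp_pos: [0.5971, 0.1706, 0.1136]
tool_rot: [[0.001, 0.969, 0.246], [0.0, 0.246, -0.969], [-1.0, 0.001, -0.0]]
force: [0.2, 0.1, -0.4]
width: 0.999
```

```bash
python3 go.py "[.5964,.1697,.113]" 14.2
```

```text
13.55 [0.59714764 0.1706139  0.11357777] heading 14.23691499217054 tilt [-9.99999392e-01  1.10180814e-03 -4.58227134e-05] F [ 0.24440171  0.09037958 -0.44211958] w 0.9987829366720024 q6 [ 2.78293203e-01  4.19085193e-01 -1.71786284e-01  9.78822165e-01
  1.29599638e-05  1.60060847e+00]
dp [ 0.012 -0.019  0.014] yaw 0.01
```

carry_out(dp=[[0,-0.01,0.01],[0,-0.01,0.01],[0,-0.01,0.01],[0,-0.01,0.01],[0,-0.01,0.01],[0,-0.01,0.01],[0,-0.01,0.01],[0,-0.01,0.01]], yaw=[0,0,0,0,0,0,0,0], fingers=0.1, grip_force=80)

```text
clock: 14.35
tcp_pos: [0.5949, 0.1694, 0.1133]
tool_rot: [[-0.002, 0.969, 0.246], [-0.001, 0.246, -0.969], [-1.0, -0.002, 0.0]]
force: [-6.8, -0.6, 7.1]
width: 0.304
```

carry_out(dp=[[0,0,0],[0,0,0],[0,0,0],[0,0,0],[0,0,0],[0,0,0]], yaw=[0,0,0,0,0,0])

```text
clock: 14.95
tcp_pos: [0.5949, 0.1695, 0.1133]
tool_rot: [[-0.002, 0.969, 0.246], [-0.0, 0.246, -0.969], [-1.0, -0.002, -0.0]]
force: [-4.9, -2.6, 7.4]
width: 0.302
```

The knob is gripped (width 0.302). I'll relieve the sideways load and start pulling gently.

carry_out(dp=[[-0.01,-0.02,0],[-0.02,-0.03,0],[-0.03,-0.03,0],[-0.04,-0.03,0],[-0.04,-0.03,0]], yaw=[0,0,0,0,0])

```text
clock: 15.45
tcp_pos: [0.5947, 0.1694, 0.1141]
tool_rot: [[-0.001, 0.969, 0.246], [-0.0, 0.246, -0.969], [-1.0, -0.001, -0.0]]
force: [0.8, 0.2, -6.2]
width: 0.307
```

carry_out(dp=[[-0.01,0,0],[-0.02,0,0],[-0.02,0,0]], yaw=[0,0,0])

```text
clock: 15.75
tcp_pos: [0.5943, 0.1693, 0.1154]
tool_rot: [[-0.001, 0.969, 0.246], [-0.0, 0.246, -0.969], [-1.0, -0.001, 0.0]]
force: [-1.5, 0.6, -3.3]
width: 0.302
```

carry_out(dp=[[-0.01,0,0],[-0.02,0,0],[-0.02,0,0]], yaw=[0,0,0])

```text
clock: 16.05
tcp_pos: [0.595, 0.1695, 0.1175]
tool_rot: [[0.001, 0.969, 0.246], [0.0, 0.246, -0.969], [-1.0, 0.001, 0.0]]
force: [-2.0, -0.5, -0.9]
width: 0.3
```

The force dropped, so either the seal broke or the grip slipped. I'll check the lid height by camera.

carry_out(dp=[[0,0,0],[0,0,0],[0,0,0],[0,0,0]], yaw=[0,0,0,0])

```text
clock: 16.45
tcp_pos: [0.5951, 0.1695, 0.1172]
tool_rot: [[0.001, 0.969, 0.246], [0.0, 0.246, -0.969], [-1.0, 0.001, -0.0]]
force: [-1.5, -1.2, 1.6]
width: 0.305
```

Run:
```python
from workcell import arm
import cv2,pickle
from h import *
c=arm.camera("side");s=arm.read_state();pickle.dump((c,s),open("s1.pkl","wb"))
d=pickle.load(open("c0.pkl","rb"))["side"]
print(s["tcp_pos"],s["force"],s["width"])
u=[proj(c,(.5964,.1697,z)) for z in(.107,.117)];print(u)
# vertical profiles at lid front edge, before/after (front = toward camera)
for x in (222,227,232,237,242): print(x,d["image"][258:285,x].mean(1).astype(int),c["image"][258:285,x].mean(1).astype(int),sep="\n")
a=[cv2.resize(q["image"][220:310,185:285],(400,360),interpolation=cv2.INTER_CUBIC) for q in(d,c)]
cv2.imwrite("pics/s1.png",np.hstack(a)[:,:,::-1])
```

```text
[0.59502501 0.16950273 0.11715558] [-1.95350312 -1.6819591   1.16421312] 0.29710567269711496
[(np.float64(230.90339046460375), np.float64(256.1270733712374)), (np.float64(230.68146478288054), np.float64(253.2418986518177))]
222
[247 251 199 106 107 103 112 140 139 141 139 141 139  51  46  70 254 117
 117 116 106 101 102 103 102 103 103]
[140 138 141 141 140 139 140 139 139 140 144 122  51  48  51 177 253 115
 118 116 105 104 103 103 102 103 103]
227
[197 252 248 246 105 108  92 106 140 140 139 139 142 140  46  47  74 255
 121 120 117 107 107 107 104 104 105]
[ 61  83  79  75 139 141 141 141 138 139 140 144 125  48  51  67 157 253
 120 119 117 108 107 107 105 104 106]
232
[158 252 250 227  97 106  98  97 141 141 140 140 141 141  53  52  43 186
 107 105 115 112 106 105 106 104 105]
[  8  68  81  82  78 141 143 139 140 140 140 144 128  52  50  77 136 196
 105 107 114 115 106 106 107 106 107]
237
[249 254  98  95  97  90  83 141 141 139 140 139 149  56  47  39 148 178
 114 103 107  99 104 103 107 104 105]
[ 81  83  79  80  80  74 143 142 140 140 143 143  51  49  50 105 179 177
 116 102 109  99 104 105 105 106 106]
242
[ 79  79  65 143 141 138 138 140 140 141 145  64  49  41 117 162 102 100
 104 100 102 103 103 101 102 101 101]
[ 80  80  81  79  76 144 141 141 143 155  49  48  48 103 177 227 101 100
 104  99 103 102 104 103 103 101 102]
```

View pics/s1.png

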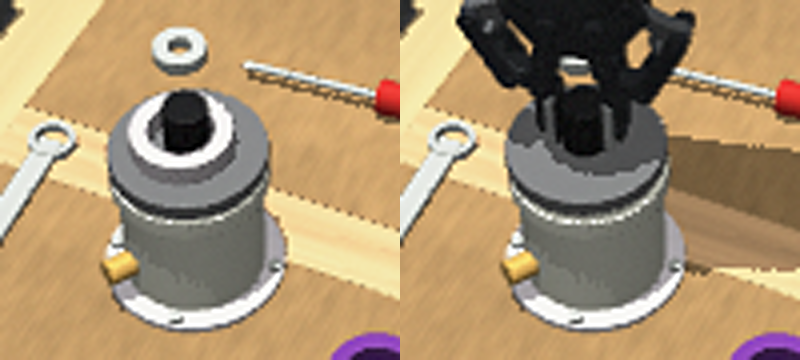

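The side view (crop, before and after) shows the lid's dark lower edge about 1.3 px higher with a bright gap showing. That is roughly 4 mm of rise, matching the TCP rise, so the seal is broken and the grip didn't slip. I'll raise slowly to about 11 mm.

carry_out(dp=[[-0.02,0,0],[-0.04,0,0],[-0.06,0,0],[-0.08,0,0],[-0.1,0,0],[-0.1,0,0],[-0.1,0,0],[-0.1,0,0]], yaw=[0,0,0,0,0,0,0,0])

```text
clock: 17.3
tcp_pos: [0.5948, 0.1695, 0.1217]
tool_rot: [[-0.0, 0.969, 0.246], [-0.0, 0.246, -0.969], [-1.0, -0.0, -0.0]]
force: [-0.3, -0.0, -2.3]
width: 0.305
```

```bash
cat > lid.py <<'E'
from workcell import arm
import cv2,pickle
from h import *
d=pickle.load(open("c0.pkl","rb"))["side"]
c=arm.camera("side");s=arm.read_state();print(s["clock"],s["tcp_pos"],s["force"],s["width"],abs(np.array(s["joint_vel"])).max())
k=proj(c,(.5964,.1697,.095));k2=proj(c,(.5964,.1697,.105));print("px/10mm",k[1]-k2[1])
# upper edge of the dark lid underside band, sub-pixel crossing from lid side (140) to dark (50)
def top(q,x):
    v=q["image"][255:280,x].mean(1).astype(float)
    for i in range(len(v)-2):
        if v[i]>115 and v[i+2]<70 and min(v[max(i-2,0):i+1])>115: # crossing
            j=i if v[i+1]<95 else i+1
            return 255+j+(v[j]-95)/(v[j]-v[j+1])
    return np.nan
a=np.array([[top(d,x),top(c,x)] for x in range(216,248)]);print("rise mm",np.nanmedian(a[:,0]-a[:,1])/(k[1]-k2[1])*10,(a[:,0]-a[:,1]).round(1))
E
python3 lid.py
```

```text
17.35 [0.59474585 0.16946334 0.12174696] [-0.11927334 -0.43812035 -3.50987112] 0.30227847903159516 0.0007029347358120984
px/10mm 2.8469851691020835
rise mm 8.535503703364265 [2.  2.  2.1 2.3 2.1 2.4 2.7 2.1 2.5 2.5 2.6 2.5 2.4 2.1 2.2 2.2 2.1 2.6
 2.9 2.8 2.9 2.2 2.6 2.8 2.4 2.8 2.3 2.7 2.3 3.  2.8 2.9]
```

The TCP is up 8.4 mm and the lid 8.5 mm by camera, with a force of about -3 N, which is just the lid's weight. I'll add 2.5 mm and settle.

carry_out(dp=[[-0.02,0,0],[-0.04,0,0],[-0.05,0,0],[-0.05,0,0],[-0.05,0,0],[-0.05,0,0],[-0.05,0,0],[-0.05,0,0]], yaw=[0,0,0,0,0,0,0,0])

```text
clock: 18.15
tcp_pos: [0.5948, 0.1694, 0.1243]
tool_rot: [[-0.0, 0.969, 0.246], [-0.0, 0.246, -0.969], [-1.0, -0.0, 0.0]]
force: [0.6, -0.1, -3.3]
width: 0.303
```

carry_out(dp=[[0,0,0],[0,0,0],[0,0,0],[0,0,0],[0,0,0],[0,0,0],[0,0,0],[0,0,0]], yaw=[0,0,0,0,0,0,0,0])

```text
clock: 18.95
tcp_pos: [0.5948, 0.1695, 0.1243]
tool_rot: [[-0.0, 0.969, 0.246], [-0.0, 0.246, -0.969], [-1.0, -0.0, 0.0]]
force: [-0.6, -0.5, -2.9]
width: 0.301
```

```bash
python3 lid.py
python3 - <<'E'
import pickle
from h import *
from workcell import arm
c=arm.camera("top");d=pickle.load(open("c0.pkl","rb"))["top"]
P=(.4873,-.1915)
print("ring on post, top cam",edge(c,P,.066,.026,.036,40),"foot",edge(c,P,.01,.043,.053,30))
df=cv2.absdiff(c["image"],d["image"]).max(2)>60
for n,(x,y) in dict(driver=(283,222),wrench=(210,152),pliers=(127,248),hex=(455,214),phone=(280,291),bearing=(280,166),jar=(357,148)).items():print(n,df[y-18:y+18,x-18:x+18].mean().round(2))
E
```

```text
19.0 [0.594783   0.16946889 0.12431263] [-0.14536934 -0.74293736 -2.7836077 ] 0.30453175207537364 0.0022587813858332803
px/10mm 2.8469851691020835
rise mm 10.855851159539796 [2.6 2.6 3.  3.  3.  3.  3.1 3.  3.3 3.  3.1 3.1 3.  3.  3.1 3.1 3.1 3.1
 3.  3.6 3.8 3.1 3.1 3.8 3.3 3.1 3.2 3.  3.2 3.8 3.6 3.3]
ring on post, top cam (72, (array([ 0.4833, -0.1923]), np.float64(0.0307), np.float64(1.0))) foot (66, (array([ 0.483, -0.19 ]), np.float64(0.0468), np.float64(0.67)))
driver 0.0
wrench 0.12
pliers 0.19
hex 0.0
phone 0.0
bearing 0.0
jar 0.0
```

The lid is 11 mm open, holding still at about 3 N. The wrench and pliers differences are probably the arm's shadow; I'll check the pliers by colour in the side view, then hand in.

Run:
```python
import pickle
from h import *
from workcell import arm
c=arm.camera("side");d=pickle.load(open("c0.pkl","rb"))["side"]
for q in(d,c):
    h=cv2.cvtColor(q["image"],cv2.COLOR_RGB2HSV)[355:410,195:295];m=(h[...,1]>200)&(h[...,0]<18);y,x=np.nonzero(m);print("pliers",m.sum(),x.mean()+195,y.mean()+355)
    w=cv2.cvtColor(q["image"],cv2.COLOR_RGB2HSV)[245:308,155:208];m=(w[...,1]<25)&(w[...,2]>150);y,x=np.nonzero(m);print("wrench",m.sum(),x.mean(),y.mean())
arm.sign_off();print(arm.read_state()["clock"])
```

```text
pliers 233 252.60515021459227 383.94849785407723
wrench 393 27.178117048346056 32.74045801526717
pliers 221 252.35294117647058 384.07239819004525
wrench 393 27.178117048346056 32.74045801526717
the job is handed in; nothing more can be done
the job is handed in; nothing more can be done
```

The job is handed in at about 19 s of the 51 s allowed, with the lid held ajar by its knob. I moved the aluminium ring from the lid onto the post, pressed it down until it touched the shoulder (about 6 N), and let go. I then pulled the lid by the knob until the seal broke and raised it slowly.

- **Lid:** about 11 mm open, by arm travel (11.0 mm) and by the side camera (10.9 mm). The tool stood still, and the wrist force was about 3 N, which is just the lid's weight.
- **Ring:** the wrist camera showed it lying flat around the shaft, within about 1 mm of the post's axis. In the top camera the ring lies about 2.3 mm off the foot's centre (noisy foot fit). That camera also places the whole post about 4 mm off the wrist camera's position. Both readings are inside the 6 mm limit.
- **Other things:** the top camera showed no change at the screwdriver, hex keys, phone, bearing and jar. It did show changes at the pliers and wrench, probably the arm's shadow, because the side camera had both unmoved to within 0.3 px.

The pull reading was only about 6 N just before the seal let go. I did not catch the peak, so the 12–20 N break force was not confirmed.

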